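# Switch on the ioniser supply under its guard

### The arm

A 7-joint arm with a two-finger parallel gripper is mounted at the origin on a cart in front of the work surface, level with it; the furniture and walls round the work are solid. World frame = base frame: x ahead of the robot, y to its left, z up, the work surface at z = 0. Lengths are in m, angles in rad, forces in N, time in s.
With the tool pointing down it reaches from about 0.35 to 0.9 m from the base axis. Payload 8.1 kg.
Tool frame: the origin (TCP) lies between the finger pads; the fingertips stand 22 mm ahead of it and the grasp point (between the pads) lies 3 mm ahead of it; z points along the fingers, x is the direction in which the jaws open and shut, and the axes are right-handed (so a half turn about z gives the same grasp; the last joint's range is limited). The gripper opens to 92 mm and grips with 3 to 60 N. Pads are 19 mm wide; open, the fingers measure 130 mm over their backs; the gripper's body (75 mm by 190 mm) begins 47 mm behind the grasp point.
Start: joints at [-1.274, 0.434, 0.025, 1.573, -0.012, 1.134, -0.075], TCP at [0.243, 0.576, 0.249] pointing down, gripper open.
Joint ranges: [-2.62, 2.62], [-0.44, 2.09], [-1.27, 1.32], [0.08, 2.57], [-1.32, 4.46], [0.12, 2], [-2.74, 2.74]. Speed limits (rad/s): [2.22, 2.22, 3.01, 3.01, 3.14, 3.14, 3.14].

### API

Orientations are given as a rotation vector (axis times angle).
In Python, from cell import arm, vision, order gives the robot as it stands.
- The arm moves only by the tool apply_moves, never from a script. Its argument "commands" is a list of rows, each a list of 6 numbers: the shift along the tool's x, y, z in cm, then the turn, a rotation vector about the tool's x, y, z in rad. A call has 1 to 5 rows; each row shifts and turns the commanded pose from where the row before left it, along the tool's axes as they then stand; what a row does not reach is not made up. A row lasts 1/10 s, in which the tool goes at most 50 mm and 8.59 degrees, less where a joint would pass 70% of its speed; a pose out of reach is approached as far as the arm can. A call with a gripper value outside its range is refused whole. "claw" is the closure, from -1 (fully open) to 1 (shut), so that 0 is half open, set as the call begins (left out, the last holds). The fingers move at their own pace and stop on an object; "newtons" is the grip in N (left out, the last holds). Time passes only in rows, so rows that do not move let the fingers close. It gives the time, the measured TCP pose, the force and the opening at its end, in the units of the state.
- arm.observe(): the state, without advancing time (a new reading comes with each control period).
- vision.get_image(name): name is "side" or "top"; returns (picture, depth): 400x640x3 uint8, red, green, blue; 400x640 float32, m along the optical axis (not along the pixel's ray), 0 where there is no reading.
- vision.get_calibration(name): a dict with "K" (3x3 intrinsics, pixels), "D" ([k1, k2, p1, p2, k3] as OpenCV has them; the pictures are not rectified), "R" (3x3) and "t" (3): a world point X has camera coordinates R X + t. Camera axes: x right, y down, z forward; pixel columns grow to the right and rows downward; lengths in m; the calibration is good to about 2 mm. A picture is of the moment at which its call begins. get_calibration takes no time and is no camera call.
- order.sign_off(): hands the job in, once; it reports no verdict.
The state is a dict: "clock": time; "joints": joint angles; "dq": joint speeds; "joint_efforts": joint torques, N m; "position": TCP position; "ee_rot": TCP orientation; "force": force on the tool from outside, world axes, zero at the start; "ft_torque": the same for the moment, N m; "width": opening from 0.0 (shut) to 1.0 (fully open).
Only numpy, scipy, OpenCV 4.12 (cv2) and the standard library are available. Lean on these libraries where they do the work, as an engineer would, in place of code of your own. Each camera call takes 0.05 s, during which the arm holds its last target.

### The job

Switch on the static-ioniser supply, the grey box with two round terminal posts at its rear: lift its hinged guard with a fingertip, push the toggle beneath it fully over to the rear while the guard is held up, then take the finger away so the guard drops shut. Only touch and push, gently: do not grip, lift or shove the box, and leave its twin with the ribbed heat sink and the things standing round about alone.

Things in the scene. Friction and masses are not known exactly. Their poses are not given: they have to be found in the camera images.
- post_supply: Loose grey steel box, to be switched on: 120 mm deep (x), 100 mm wide (y), top panel 50 mm above the bench; about 1.4 kg, slides if pushed with some 8 N. Known by two round knurled terminal posts (18 mm high, 48 mm apart) at the rear of its top. Origin: centre of its underside; x points to its rear, z up; its front faces the robot's left, more or less turned to the robot. A hinged steel guard covers a toggle on the panel.
- post_supply_guard (a joint): Guard angle: 0 shut, grows as the front edge rises and swings to the rear, stop 1.45. Plate 54 mm long, 68 wide, 2.5 thick; shut, its underside is 34 mm above the panel. Hinge along y at x = +24, z = 56 mm of the box. Front open; side walls on its rear 38 mm, 63 mm apart inside. Weak spring: 0.4 N at the edge lifts it; it falls shut unless held.
- post_supply_guard_edge (a point): Middle of the underside of the guard's front edge, the edge to lift (shut: x = -31 mm, y = 0, z = 84 mm in the box's frame). It moves with the guard.
- post_supply_toggle (a joint): Toggle angle: near 0 = off, leaning 0.3 rad to the front (the guard's open side); 0.6 = on, leaning 0.3 rad to the rear (towards the guard's hinge). It stays where it is left; about 1 N at its tip moves it.
- post_supply_toggle_tip (a point): Centre of the toggle's rounded 9 mm thick tip. Steel bat standing 27 mm out of the panel, pivot at x = +4, y = 0, z = 52 mm in the box's frame, tip 23 mm from the pivot (off: x = -3, z = 74 mm; on: x = +11 mm). It moves with the toggle.
- fin_supply: Loose grey steel box, the twin to leave alone: 120 mm deep (x), 100 mm wide (y), top panel 50 mm above the bench; about 1.4 kg, slides if pushed with some 8 N. Known by a ribbed heat sink (22 x 80 mm, 18 mm high) across the rear of its top, no posts. Origin: centre of its underside; x points to its rear, z up; its front faces the robot's left, more or less turned to the robot. A hinged steel guard covers a toggle on the panel.
- fin_supply_guard (a joint): Guard angle: 0 shut, grows as the front edge rises and swings to the rear, stop 1.45. Plate 54 mm long, 68 wide, 2.5 thick; shut, its underside is 34 mm above the panel. Hinge along y at x = +24, z = 56 mm of the box. Front open; side walls on its rear 38 mm, 63 mm apart inside. Weak spring: 0.4 N at the edge lifts it; it falls shut unless held.
- fin_supply_guard_edge (a point): Middle of the underside of the guard's front edge, the edge to lift (shut: x = -31 mm, y = 0, z = 84 mm in the box's frame). It moves with the guard.
- fin_supply_toggle (a joint): Toggle angle: near 0 = off, leaning 0.3 rad to the front (the guard's open side); 0.6 = on, leaning 0.3 rad to the rear (towards the guard's hinge). It stays where it is left; about 1 N at its tip moves it.
- fin_supply_toggle_tip (a point): Centre of the toggle's rounded 9 mm thick tip. Steel bat standing 27 mm out of the panel, pivot at x = +4, y = 0, z = 52 mm in the box's frame, tip 23 mm from the pivot (off: x = -3, z = 74 mm; on: x = +11 mm). It moves with the toggle.
- dropper_bottle: Bystander: amber dropper bottle, 35 mm wide, 103 mm tall, loose on the bench. Origin: centre of its underside.
- vial_1: Bystander: small vial with black cap, 25 mm wide, 54 mm tall, loose on the bench. Origin: centre of its underside.
- vial_2: Bystander: small vial with blue cap, 25 mm wide, 54 mm tall, loose on the bench. Origin: centre of its underside.
- rubber_stopper: Bystander: brown rubber stopper, 31 mm wide, 25 mm tall, loose on the bench. Origin: centre of its underside.
- weight_50g: Bystander: small metal knob weight, 18 mm wide, 34 mm tall, loose on the bench. Origin: centre of its underside.

How it is judged:
On the way, in this order (a step that is already met when the one before it is completed fails the run):
1. the guard is lifted (over 0.25 rad) while the toggle is still off (value of joint post_supply_guard above 0.25 rad and value of joint post_supply_toggle below 0.2 rad), for 0.1 s.
2. the toggle is pushed over to on (over 0.5 rad) while the guard is up (over 0.2 rad) (value of joint post_supply_toggle above 0.5 rad and value of joint post_supply_guard above 0.2 rad), for 0.1 s.
At the end, for the whole second after the job is handed in: Supply with posts: toggle over 0.5 rad, guard shut (under 0.05 rad) and at rest, box within 25 mm of its start. Twin: toggle under 0.15 rad, guard under 0.1 rad, box within 25 mm of its start. Loose bystanders within 30 mm of their starts (value of joint post_supply_toggle above 0.5 rad and value of joint post_supply_guard below 0.05 rad and velocity of joint post_supply_guard below 0.1 rad/s and distance of each of post_supply, fin_supply from where it was at the start of the episode below 0.025 m and value of joint fin_supply_toggle below 0.15 rad and value of joint fin_supply_guard below 0.1 rad and distance of each of dropper_bottle, vial_1, vial_2, rubber_stopper, weight_50g from where it was at the start of the episode below 0.03 m); the robot touches nothing.
It fails at once if the supply is lifted (10 mm), tipped (0.12 rad) or shoved more than 25 mm (height (world z) of post_supply above 0.01 m or angle between post_supply's own z axis and vertical above 0.12 rad or distance of post_supply from where it was at the start of the episode above 0.025 m).
It fails at once if the supply, its guard or its toggle is gripped or forced with more than 20 N (contact force between the fingers and post_supply above 20 N).
It fails at once if the twin is operated, lifted or shoved (value of joint fin_supply_toggle above 0.15 rad or value of joint fin_supply_guard above 0.1 rad or distance of fin_supply from where it was at the start of the episode above 0.025 m).
It fails at once if a bystander is carried off or knocked over (distance of any of dropper_bottle, vial_1, vial_2, rubber_stopper, weight_50g from where it was at the start of the episode above 0.03 m or angle between any of dropper_bottle, vial_1, vial_2, rubber_stopper, weight_50g's own z axis and vertical above 0.5 rad).
It also fails if it takes over 38 s, if anything falls off the work surface, if the arm or the gripper's body presses on something with over 40 N, if the wrist force passes 120 N, or if a joint passes its speed limit or range.

## Working session

There is one attempt and no reset: what is moved stays moved. The work goes in short steps, Python scripts to look and compute and a tool call to move; the robot and the scene stay as the last step left them, time stands still between calls to the robot, and variables do not carry over. Pictures are saved under pics/ and viewed, and the job is handed in when it is done.

Besides the shell and the picture viewer there is one more tool, called after "Request:" by a JSON object that holds its "fn" and its "kwargs", one argument or row to a line. apply_moves: Moves the arm, as the interface text tells. Its arguments: {"type":"object","properties":{"commands":{"type":"array","items":{"type":"array","items":{"type":"number"}}},"claw":{"type":"number"},"newtons":{"type":"number"}},"required":["commands"]}

```bash
ls; mkdir -p pics; python3 - <<'E'
from cell import arm, vision, order
import cv2, numpy as np
print(arm.observe())
for n in ("side","top"):
    im,d=vision.get_image(n); cv2.imwrite(f"pics/{n}0.png",im[:,:,::-1]); np.savez(f"{n}0.npz",im=im,d=d)
    print(n,vision.get_calibration(n))
E
```

```text
pics
{'clock': 0.0, 'joints': array([-1.27358967,  0.43523677,  0.02498   ,  1.57407071, -0.01158283,
        1.13398712, -0.07510261]), 'dq': array([ 6.29369886e-04, -1.04319540e-03, -2.75982821e-04, -9.72447665e-05,
       -6.80711928e-04,  1.30449366e-03, -2.95663597e-04]), 'joint_efforts': array([-3.47540145e-04, -6.67849374e+01,  9.84478109e-01, -3.14449847e+01,
       -6.06440473e-02,  4.32820350e-02,  1.65571946e-04]), 'position': array([0.24315343, 0.575262  , 0.24794667]), 'ee_rot': array([ 2.61756157e+00,  1.73544095e+00, -1.88814377e-03]), 'force': array([-1.28529016, -1.28981064,  0.43862866]), 'ft_torque': array([0.03610885, 0.02233866, 0.04004357]), 'width': 1.004416613364974}
side {'K': array([[509.7005615 ,   0.        , 321.09318709],
       [  0.        , 509.7005615 , 197.97455138],
       [  0.        ,   0.        ,   1.        ]]), 'D': array([0.03021406, 0.        , 0.        , 0.        , 0.        ]), 'R': array([[-0.95988084, -0.28010402, -0.0130577 ],
       [-0.10281491,  0.39489318, -0.9129559 ],
       [ 0.26087901, -0.87498635, -0.40784927]]), 't': array([0.49858101, 0.15203663, 1.14214951])}
top {'K': array([[430.05033481,   0.        , 321.96357408],
       [  0.        , 430.05033481, 198.23673933],
       [  0.        ,   0.        ,   1.        ]]), 'D': array([-0.00289662,  0.        ,  0.        ,  0.        ,  0.        ]), 'R': array([[ 0.01743276, -0.99977005,  0.01248749],
       [-0.98968097, -0.01903071, -0.14201904],
       [ 0.14222403, -0.00988284, -0.98978516]]), 't': array([-0.07655339,  0.5724925 ,  1.36210553])}
```

View pics/side0.png

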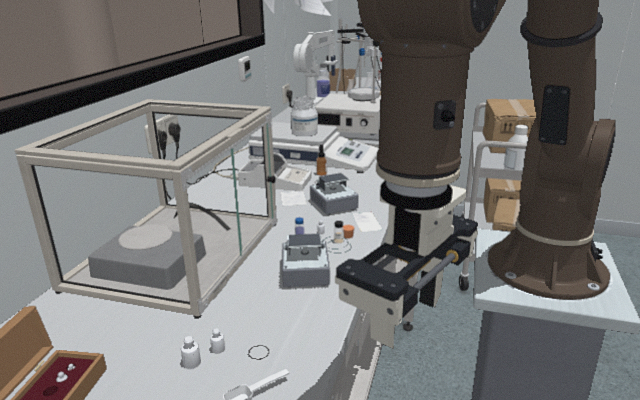

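View pics/top0.png

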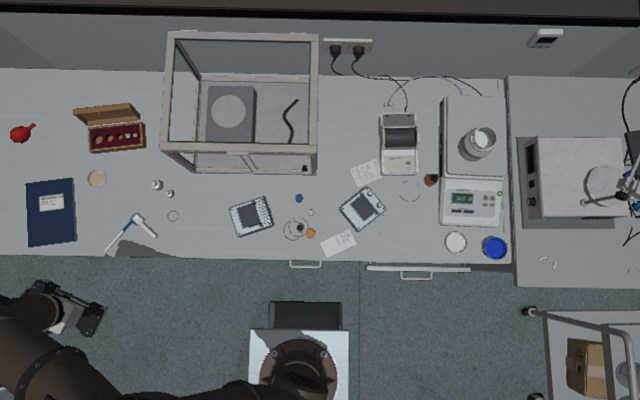

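```bash
python3 - <<'E'
import cv2, numpy as np
t=np.load("top0.npz")['im'][:,:,::-1]; s=np.load("side0.npz")['im'][:,:,::-1]
cv2.imwrite("pics/tc.png",cv2.resize(t[180:250,215:395],None,fx=4.4,fy=4.4,interpolation=cv2.INTER_CUBIC))
cv2.imwrite("pics/sc.png",cv2.resize(s[140:295,265:395],None,fx=3.8,fy=3.8,interpolation=cv2.INTER_CUBIC))
E
```

```text
(no output)
```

View pics/tc.png

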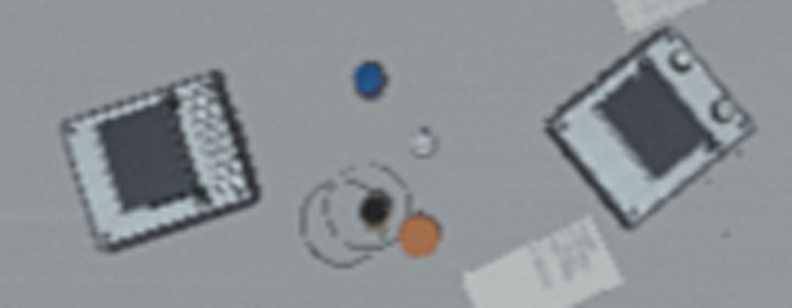

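View pics/sc.png

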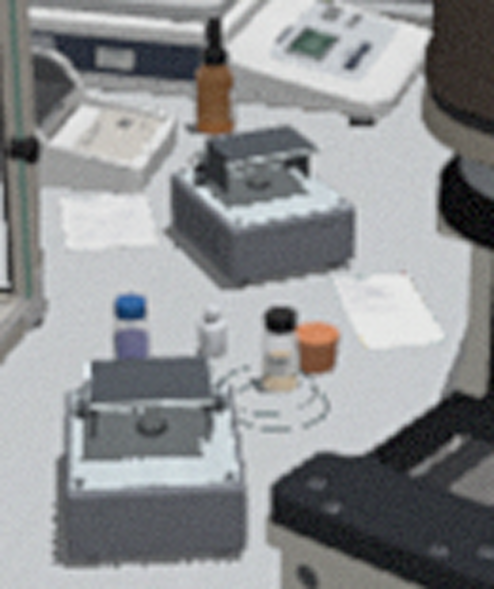

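```bash
cat > h.py <<'E'
import numpy as np, cv2
from cell import arm, vision, order
from scipy.spatial.transform import Rotation as Ro
cal={n:vision.get_calibration(n) for n in("side","top")}
def proj(n,X):
    c=cal[n]; p,_=cv2.projectPoints(np.atleast_2d(np.array(X,float)),cv2.Rodrigues(c["R"])[0],c["t"],c["K"],c["D"]); return p[:,0]
def b2w(p,X):
    X=np.atleast_2d(np.array(X,float)); c,s=np.cos(p[2]),np.sin(p[2])
    return np.c_[p[0]+c*X[:,0]-s*X[:,1],p[1]+s*X[:,0]+c*X[:,1],X[:,2]]
def onplane(n,u,z):
    c=cal[n]; q=cv2.undistortPoints(np.array([[u]],float),c["K"],c["D"])[0,0]
    d=c["R"].T@np.array([*q,1]); o=-c["R"].T@c["t"]; return o+d*(z-o[2])/d[2]
E
cat > fit.py <<'E'
from h import *
from scipy.optimize import least_squares
T=lambda a:np.array(a)/4.4+[215,180]; S=lambda a:np.array(a)/3.8+[265,140]
# front-left(+y), front-right, rear-right, rear-left ; x rear
M=[[-.06,.05,.05],[-.06,-.05,.05],[.06,-.05,.05],[.06,.05,.05]]
def run(tp,sp,si,p0):
    tp=np.array([T(a) for a in tp]); sp=np.array([S(a) for a in sp])
    def f(p): return np.r_[(proj("top",b2w(p,M))-tp).ravel(),(proj("side",b2w(p,[M[i] for i in si]))-sp).ravel()]
    r=least_squares(f,p0); print(r.x,np.round(r.fun,1)); return r.x
for u in [(362,209),(251,216)]: print(onplane("top",u,.05))
p=onplane("top",(362,209),.05)
# y axis of box: x rear direction to image up-right
q=run([(548,128),(630,225),(752,128),(670,32)],[(222,230),(353,205),(172,178)],[0,1,3] ,[p[0],p[1],-.8])
np.save("post.npy",q)
for n,a,b in(("top",(400,340,180,255),8),):pass
for n,(x0,x1,y0,y1),k in(("top",(335,395,180,240),9),("side",(300,370,165,225),9)):
    im=np.load(n+"0.npz")['im'][y0:y1,x0:x1,::-1]; im=cv2.resize(im,None,fx=k,fy=k,interpolation=cv2.INTER_CUBIC)
    L=M+[[-.06,.05,0],[-.06,-.05,0],[-.031,.034,.084],[-.031,-.034,.084],[-.003,0,.074],[.024,.034,.09],[.024,-.034,.09]]
    for X in proj(n,b2w(q,L)): cv2.circle(im,tuple(int(v) for v in (X-[x0,y0]+.5)*k),4,(0,0,255),1)
    cv2.imwrite(f"pics/ov_{n}.png",im)
E
python3 fit.py; python3 - <<'E'
from h import *
for n,u,z in [("stopper",(419/4.4+215,235/4.4+180),.025),("blackvial",(375/4.4+215,210/4.4+180),.054),("blue",(370/4.4+215,78/4.4+180),.054),("weight",(424/4.4+215,143/4.4+180),.034),("dropper",(431,180),.103)]:
    print(n,onplane("top",u,z).round(3))
print("R",Ro.from_rotvec(arm.observe()["ee_rot"]).as_matrix().round(3))
E
```

```text
[ 0.53987114 -0.19609554  0.05      ]
[0.5104331  0.16133934 0.05      ]
[ 0.54051239 -0.19660345 -0.89649674] [-1.5 -1.2 -1.   1.3  0.3  0.7 -0.2 -1.7  1.7 -1.1  0.8 -0.6 -1.3 -3.1]
stopper [ 0.46  -0.03   0.025]
blackvial [0.475 0.002 0.054]
blue [0.572 0.008 0.054]
weight [ 0.527 -0.032  0.034]
dropper [ 0.63  -0.408  0.103]
R [[ 0.389  0.921 -0.   ]
 [ 0.921 -0.389 -0.001]
 [-0.001  0.    -1.   ]]
```

View pics/ov_top.png

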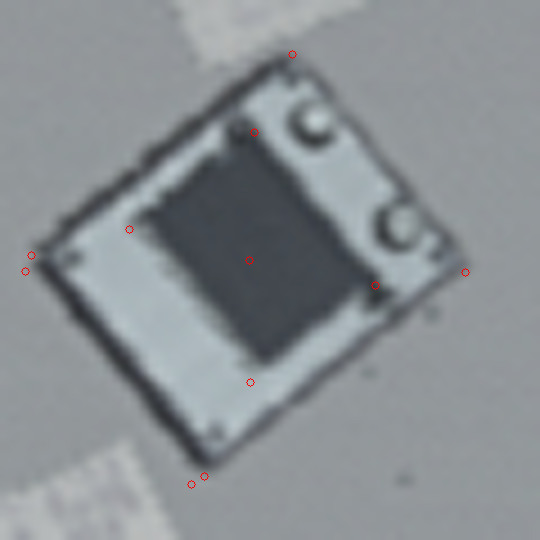

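View pics/ov_side.png

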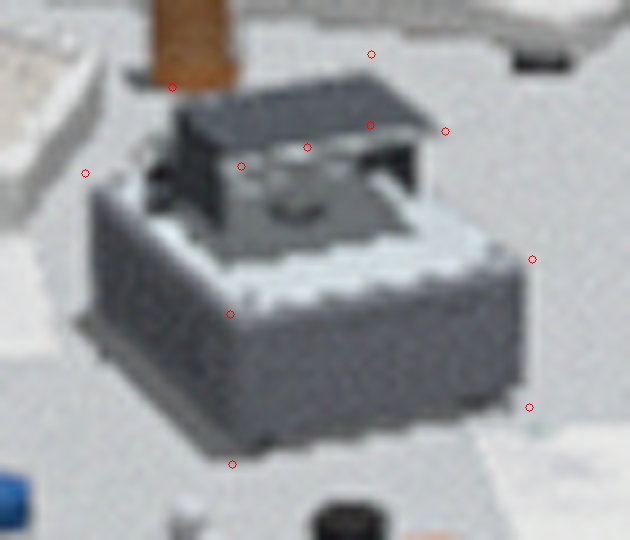

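```bash
cat > fit2.py <<'E'
from h import *
from scipy.optimize import least_squares
C=lambda a,o:(np.array(a,float)+.5)/9-.5+np.array(o)
M=[[-.06,.05,.05],[-.06,-.05,.05],[.06,-.05,.05],[.06,.05,.05],[-.031,.034,.0865],[-.031,-.034,.0865],[-.06,.05,0],[-.06,-.05,0],[.05,.024,.068],[.05,-.024,.068]]
top=[(0,42,248),(1,207,468),(2,462,265),(3,285,56),(4,140,215),(5,262,366)]
side=[(0,236,318),(1,523,262),(3,92,185),(6,233,458),(7,520,405),(5,440,127)]
A=[("top",i,C((u,v),(335,180))) for i,u,v in top]+[("side",i,C((u,v),(300,165))) for i,u,v in side]
def f(p,cams=("top","side")): return np.concatenate([proj(n,b2w(p[:3],M[i]))[0]-u for n,i,u in A if n in cams])
for cams in(("top",),("side",),("top","side")):
    r=least_squares(f,[.54,-.196,-.9],args=(cams,),loss="soft_l1"); q=r.x; print(cams,q,"\n",f(q,cams).reshape(-1,2).round(1).tolist())
np.save("post.npy",q)
for n,(x0,x1,y0,y1),k in(("top",(335,395,180,240),9),("side",(300,370,165,225),9)):
    im=np.load(n+"0.npz")['im'][y0:y1,x0:x1,::-1]; im=cv2.resize(im,None,fx=k,fy=k,interpolation=cv2.INTER_CUBIC)
    for X in proj(n,b2w(q,M)): cv2.circle(im,tuple(int(v) for v in (X-[x0,y0]+.5)*k),4,(0,0,255),1)
    cv2.imwrite(f"pics/ov2_{n}.png",im)
# depth check: world points near box
for n in("top","side"):
    d=np.load(n+"0.npz")['d']; c=cal[n]; v,u=np.nonzero(d>0)
    uv=np.c_[u,v].astype(float)[:,None]; xy=cv2.undistortPoints(uv,c["K"],c["D"])[:,0]
    Pc=np.c_[xy,np.ones(len(xy))]*d[v,u][:,None]; W=(Pc-c["t"])@c["R"]
    m=np.hypot(W[:,0]-q[0],W[:,1]-q[1])<.09; W=W[m]
    np.save(n+"_pts.npy",W)
    b=(W-[q[0],q[1],0])@np.array([[np.cos(q[2]),-np.sin(q[2]),0],[np.sin(q[2]),np.cos(q[2]),0],[0,0,1]])
    top_=b[(b[:,2]>.045)&(b[:,2]<.056)]; g=b[(b[:,2]>.078)&(b[:,2]<.1)]
    for nm,s in(("panel",top_),("guard",g)):
        print(n,nm,len(s),"x",np.percentile(s[:,0],[1,99]).round(4),"y",np.percentile(s[:,1],[1,99]).round(4),"z",np.median(s[:,2]).round(4))
E
python3 fit2.py
```

```text
('top',) [ 0.54358165 -0.19822167 -0.89042937] 
 [[-0.7, -0.0], [0.3, -0.1], [0.9, -0.3], [1.2, -1.1], [-0.6, 0.6], [-0.7, 0.8]]
('side',) [ 0.54104281 -0.19502451 -0.88529662] 
 [[-0.7, -0.2], [0.8, -0.3], [-1.3, -1.0], [-0.2, 1.0], [0.8, 0.3], [0.3, -0.2]]
('top', 'side') [ 0.54249326 -0.19764357 -0.88620945] 
 [[-0.9, 0.4], [0.2, 0.3], [0.7, -0.1], [0.9, -0.8], [-0.8, 1.0], [-0.8, 1.1], [-1.0, -0.7], [0.5, -0.7], [-1.5, -1.4], [-0.5, 0.5], [0.5, -0.1], [-0.0, -0.6]]
top panel 622 x [-0.0594  0.0579] y [-0.0488  0.049 ] z 0.0497
top guard 378 x [-0.0315  0.0228] y [-0.0333  0.0334] z 0.0859
side panel 530 x [-0.0636  0.0503] y [-0.048   0.0484] z 0.0496
side guard 216 x [-0.037   0.0232] y [-0.0347  0.0329] z 0.0858
```

```bash
cat > plan.py <<'E'
from h import *
import sys
q=np.load("post.npy")
def Rdes(tilt=60,yaw=None):
    yaw=q[2] if yaw is None else yaw
    a=np.radians(tilt); r=np.array([np.cos(yaw),np.sin(yaw),0]); z=np.cos(a)*r+[0,0,-np.sin(a)]
    x=np.array([-np.sin(yaw),np.cos(yaw),0]); return np.c_[x,np.cross(z,x),z]
def tcp_from_corner(cx,cz,tilt=60,y=0):
    # upper front corner of the tip in box x,z (m)
    R=Rdes(tilt); a=np.radians(tilt); tx=cx-np.sin(a)*.0095; tz=cz-np.cos(a)*.0095
    return b2w(q,[tx,y,tz])[0]-.022*R[:,2],R
def corner(o=None):
    o=o or arm.observe(); R=Ro.from_rotvec(o["ee_rot"]).as_matrix(); P=o["position"]
    c=P+.022*R[:,2]-.0095*R[:,1]*np.sign(R[2,1]*-1)
    d=c-[q[0],q[1],0]; return np.array([d[0]*np.cos(q[2])+d[1]*np.sin(q[2]),-d[0]*np.sin(q[2])+d[1]*np.cos(q[2]),d[2]])
def rows(P,R,vmax=.045,wmax=.14,start=None):
    if start is None:
        o=arm.observe(); P0=o["position"];R0=Ro.from_rotvec(o["ee_rot"]).as_matrix()
    else: P0,R0=start
    rv=Ro.from_matrix(R0.T@R).as_rotvec(); n=int(max(np.ceil(np.linalg.norm(P-P0)/vmax),np.ceil(np.linalg.norm(rv)/wmax),1))
    out=[]
    for i in range(n):
        Ra=R0@Ro.from_rotvec(rv*i/n).as_matrix(); dp=Ra.T@(P-P0)/n*100
        out.append([*dp.round(2),*(rv/n).round(3)])
    return out
def show(r):
    for x in r: print([float(v) for v in x])
def st():
    o=arm.observe(); print("t",o["clock"],"P",o["position"].round(4),"corner mm",(corner(o)*1e3).round(1),"F",o["force"].round(2),"j",o["joints"].round(2),"w",round(o["width"],2))
    R=Ro.from_rotvec(o["ee_rot"]).as_matrix(); print("z",R[:,2].round(3),"x",R[:,0].round(3))
E
python3 - <<'E'
from plan import *
R0=Ro.from_rotvec(arm.observe()["ee_rot"]).as_matrix(); print(Rdes(89.9).round(3), R0.round(2))
P,R=tcp_from_corner(-.08,.14); print("target",P)
P1=np.array([.40,.25,.26]); A=rows(P1,R0); show(A)
P2=P+[0,0,.06]; show(rows(P2,R,start=(P1,R0)))
E
```

```text
[[ 0.775  0.632  0.001]
 [ 0.632 -0.775 -0.001]
 [ 0.     0.002 -1.   ]] [[ 0.39  0.92 -0.  ]
 [ 0.92 -0.39 -0.  ]
 [-0.    0.   -1.  ]]
target [ 0.47974661 -0.12077417  0.15430256]
[-2.65, 3.01, -0.13, 0.0, 0.0, 0.0]
[-2.65, 3.01, -0.13, 0.0, 0.0, 0.0]
[-2.65, 3.01, -0.13, 0.0, 0.0, 0.0]
[-2.65, 3.01, -0.13, 0.0, 0.0, 0.0]
[-2.65, 3.01, -0.13, 0.0, 0.0, 0.0]
[-2.65, 3.01, -0.13, 0.0, 0.0, 0.0]
[-2.65, 3.01, -0.13, 0.0, 0.0, 0.0]
[-2.65, 3.01, -0.13, 0.0, 0.0, 0.0]
[-2.65, 3.01, -0.13, 0.0, 0.0, 0.0]
[-3.45, 2.42, 0.51, -0.057, -0.014, 0.053]
[-3.31, 2.56, 0.7, -0.057, -0.014, 0.053]
[-3.16, 2.69, 0.9, -0.057, -0.014, 0.053]
[-3.0, 2.8, 1.1, -0.057, -0.014, 0.053]
[-2.83, 2.88, 1.3, -0.057, -0.014, 0.053]
[-2.66, 2.95, 1.5, -0.057, -0.014, 0.053]
[-2.48, 2.99, 1.71, -0.057, -0.014, 0.053]
[-2.3, 3.01, 1.91, -0.057, -0.014, 0.053]
[-2.11, 3.02, 2.12, -0.057, -0.014, 0.053]
```

Request:
{"fn": "apply_moves", "kwargs": {
  "commands": [
    [-2.65,3.0,-0.15,0,0,0],
    [-2.65,3.0,-0.15,0,0,0],
    [-2.65,3.0,-0.15,0,0,0],
    [-2.65,3.0,-0.15,0,0,0],
    [-2.65,3.0,-0.15,0,0,0]
  ],
  "claw": 1,
  "newtons": 10
}}

```text
clock: 0.6
position: [0.3302, 0.3935, 0.256]
ee_rot: [2.618, 1.736, -0.001]
force: [1.0, -0.6, -0.0]
width: 0.617
```

Request:
{"fn": "apply_moves", "kwargs": {
  "commands": [
    [-2.65,3.0,-0.15,0,0,0],
    [-2.65,3.0,-0.15,0,0,0],
    [-2.65,3.0,-0.15,0,0,0],
    [-2.65,3.0,-0.15,0,0,0],
    [0,0,0,0,0,0]
  ]
}}

```text
clock: 1.1
position: [0.4014, 0.2455, 0.2624]
ee_rot: [2.623, 1.725, -0.0]
force: [-0.8, 0.1, 0.3]
width: 0.177
```

```bash
python3 - <<'E'
from plan import *
st()
P,R=tcp_from_corner(-.08,.14)
show(rows(P+[0,0,.06],R,.035))
E
```

```text
t 1.1 P [0.4014 0.2455 0.2624] corner mm [-424.   175.3  240.4] F [-0.83  0.15  0.26] j [-0.81  0.17  0.17  1.92 -0.03  1.05  0.53] w 0.18
z [ 0.001 -0.002 -1.   ] x [ 0.396  0.918 -0.001]
[-2.77, 1.97, 0.44, -0.047, -0.011, 0.043]
[-2.68, 2.07, 0.57, -0.047, -0.011, 0.043]
[-2.59, 2.15, 0.7, -0.047, -0.011, 0.043]
[-2.48, 2.22, 0.83, -0.047, -0.011, 0.043]
[-2.38, 2.28, 0.96, -0.047, -0.011, 0.043]
[-2.27, 2.33, 1.09, -0.047, -0.011, 0.043]
[-2.16, 2.37, 1.23, -0.047, -0.011, 0.043]
[-2.04, 2.4, 1.36, -0.047, -0.011, 0.043]
[-1.92, 2.42, 1.5, -0.047, -0.011, 0.043]
[-1.8, 2.43, 1.63, -0.047, -0.011, 0.043]
[-1.68, 2.42, 1.76, -0.047, -0.011, 0.043]
```

Request:
{"fn": "apply_moves", "kwargs": {
  "commands": [
    [-2.8,2.0,0.45,-0.047,-0.011,0.043],
    [-2.7,2.05,0.55,-0.047,-0.011,0.043],
    [-2.6,2.15,0.7,-0.047,-0.011,0.043],
    [-2.5,2.2,0.85,-0.047,-0.011,0.043],
    [-2.4,2.3,0.95,-0.047,-0.011,0.043]
  ]
}}

```text
clock: 1.6
position: [0.4354, 0.083, 0.2397]
ee_rot: [2.587, 1.337, 0.124]
force: [1.4, -0.4, -0.6]
width: 0.008
```

Request:
{"fn": "apply_moves", "kwargs": {
  "commands": [
    [-2.25,2.3,1.1,-0.047,-0.011,0.043],
    [-2.15,2.35,1.2,-0.047,-0.011,0.043],
    [-2.05,2.4,1.35,-0.047,-0.011,0.043],
    [-1.9,2.4,1.5,-0.047,-0.011,0.043],
    [-1.8,2.4,1.6,-0.047,-0.011,0.043]
  ]
}}

```text
clock: 2.1
position: [0.4714, -0.082, 0.2179]
ee_rot: [2.505, 0.959, 0.23]
force: [0.8, -0.1, -0.3]
width: 0.005
```

```bash
python3 - <<'E'
from plan import *
st()
P,R=tcp_from_corner(-.08,.14)
show(rows(P+[0,0,.03],R,.035))
E
```

```text
t 2.1 P [ 0.4714 -0.082   0.2179] corner mm [-116.    18.9  202.8] F [ 0.82 -0.09 -0.31] j [-0.64  0.09  0.42  2.27  0.66  0.65  0.01] w 0.01
z [ 0.306 -0.346 -0.887] x [ 0.745  0.667 -0.004]
[-0.98, 0.75, 2.29, -0.022, -0.009, 0.021]
[-0.94, 0.72, 2.31, -0.022, -0.009, 0.021]
```

Request:
{"fn": "apply_moves", "kwargs": {
  "commands": [
    [-1.0,0.75,2.3,-0.022,-0.009,0.021],
    [-0.95,0.7,2.3,-0.022,-0.009,0.021],
    [0,0,0,0,0,0]
  ]
}}

```text
clock: 2.4
position: [0.4778, -0.1216, 0.1827]
ee_rot: [2.485, 0.886, 0.231]
force: [-0.1, -0.7, -0.7]
width: 0.009
```

```bash
python3 - <<'E'
from plan import *
st()
for n,(x0,x1,y0,y1),k in(("top",(310,400,160,250),6),("side",(280,400,120,220),6)):
    im,d=vision.get_image(n); np.savez(n+"1.npz",im=im,d=d)
    cv2.imwrite(f"pics/{n}1.png",cv2.resize(im[y0:y1,x0:x1,::-1],None,fx=k,fy=k,interpolation=cv2.INTER_CUBIC))
E
```

```text
t 2.4 P [ 0.4778 -0.1216  0.1827] corner mm [-80.6  -2.1 168.3] F [-0.07 -0.7  -0.72] j [-0.6   0.18  0.49  2.32  0.8   0.51 -0.13] w 0.01
z [ 0.312 -0.389 -0.867] x [ 0.775  0.631 -0.004]
```

View pics/top1.png

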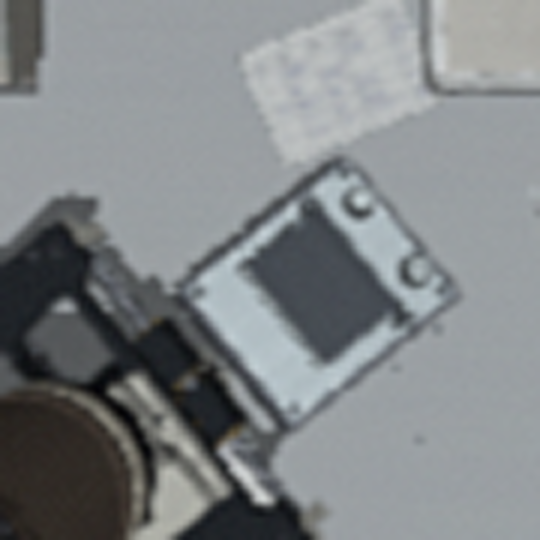

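View pics/side1.png

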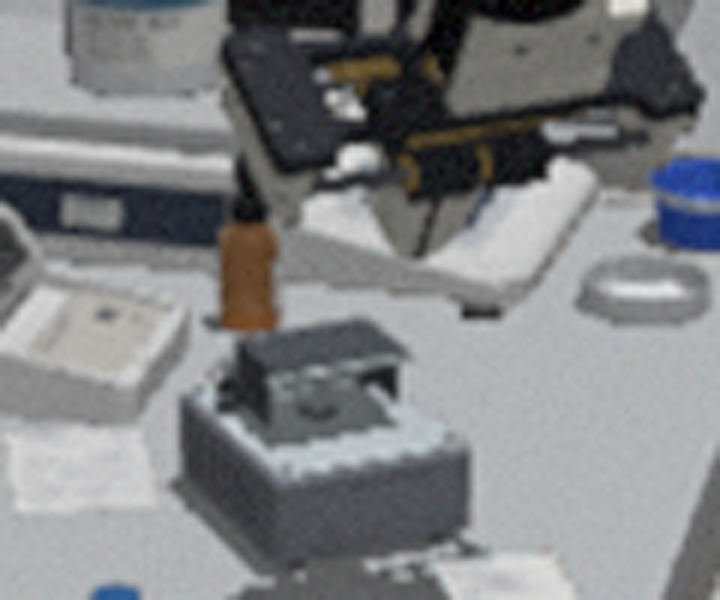

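```bash
python3 - <<'E'
from plan import *
o=arm.observe();R=Ro.from_rotvec(o["ee_rot"]).as_matrix();P=o["position"]
pts=[P+.022*R[:,2]+sx*.019*R[:,0]+sy*.0095*R[:,1] for sx in(-1,0,1) for sy in(-1,1)]+[P+.022*R[:,2],P]
for n,k in(("side",14),("top",14)):
    im=np.load(n+"1.npz")['im'][:,:,::-1]; u=proj(n,pts); c=u[-2].astype(int); x0,y0=c-[22,20]
    im=cv2.resize(im[y0:y0+40,x0:x0+44],None,fx=k,fy=k,interpolation=cv2.INTER_CUBIC)
    for i,a in enumerate(u): cv2.circle(im,tuple(int(v) for v in (a-[x0,y0]+.5)*k),4,(0,0,255) if i<6 else (0,255,0),1)
    cv2.imwrite(f"pics/tip_{n}.png",im)
E
```

```text
(no output)
```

View pics/tip_side.png

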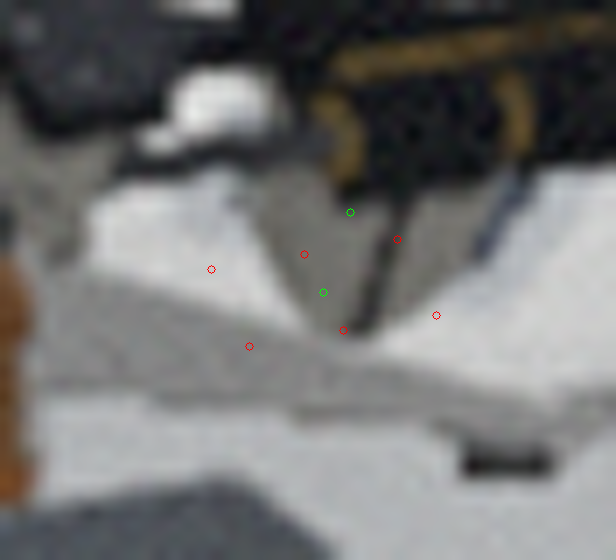

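View pics/tip_top.png

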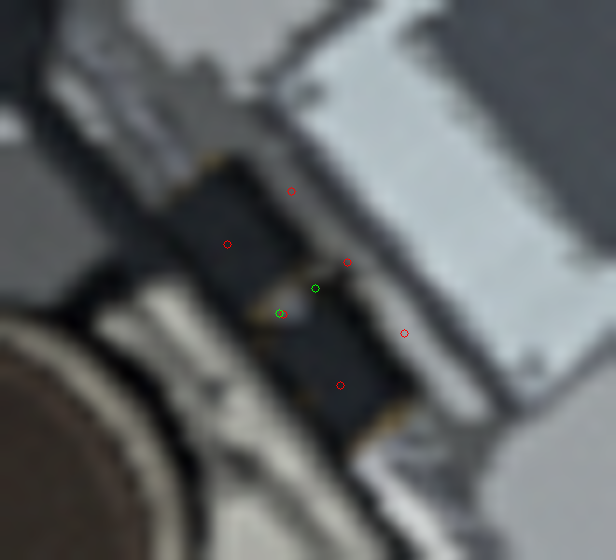

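```bash
python3 - <<'E'
from plan import *
pts=[(-.055,.095),(-.028,.076),(-.018,.102)]
s=None
for c in pts:
    P,R=tcp_from_corner(*c,y=.0005)
    r=rows(P,R,.025,start=s); print(c);show(r); s=(P,R)
E
```

```text
(-0.055, 0.095)
[0.01, -0.37, 1.95, -0.0, 0.0, 0.001]
[0.01, -0.37, 1.95, -0.0, 0.0, 0.001]
[0.01, -0.37, 1.95, -0.0, 0.0, 0.001]
[0.01, -0.37, 1.95, -0.0, 0.0, 0.001]
(-0.028, 0.076)
[-0.0, 0.69, 1.5, 0.0, 0.0, 0.0]
[-0.0, 0.69, 1.5, 0.0, 0.0, 0.0]
(-0.018, 0.102)
[0.0, 1.08, -0.88, 0.0, 0.0, 0.0]
[0.0, 1.08, -0.88, 0.0, 0.0, 0.0]
```

```bash
python3 - <<'E'
from plan import *
st()
E
```

```text
t 2.5 P [ 0.4791 -0.1197  0.1843] corner mm [-81.2   0.2 169.9] F [-0.29 -0.26 -0.03] j [-0.6   0.18  0.48  2.32  0.79  0.51 -0.12] w 0.0
z [ 0.315 -0.387 -0.867] x [ 0.774  0.634 -0.002]
```

Request:
{"fn": "apply_moves", "kwargs": {
  "commands": [
    [0,-0.35,1.95,0,0,0],
    [0,-0.35,1.95,0,0,0],
    [0,-0.35,1.95,0,0,0],
    [0,-0.35,1.95,0,0,0],
    [0,0,0,0,0,0]
  ]
}}

```text
clock: 3.0
position: [0.4967, -0.1403, 0.109]
ee_rot: [2.484, 0.89, 0.235]
force: [0.1, 0.1, 0.2]
width: 0.005
```

```bash
python3 - <<'E'
from plan import *
st()
im,d=vision.get_image("side"); cv2.imwrite("pics/side2.png",cv2.resize(im[140:230,290:390,::-1],None,fx=7,fy=6.6,interpolation=cv2.INTER_CUBIC))
st()
s=None
for c in [(-.03,.076),(-.018,.102)]:
    P,R=tcp_from_corner(*c,y=.0005)
    r=rows(P,R,.015,start=s); print(c);show(r); s=(P,R)
E
```

```text
t 3.0 P [ 0.4967 -0.1403  0.109 ] corner mm [-54.2   0.8  94.7] F [0.09 0.1  0.15] j [-0.6   0.41  0.61  2.36  1.01  0.23 -0.34] w 0.0
z [ 0.315 -0.387 -0.866] x [ 0.773  0.635 -0.002]
t 3.05 P [ 0.4966 -0.1404  0.1099] corner mm [-54.2   0.7  95.6] F [ 0.13  0.02 -0.29] j [-0.6   0.4   0.61  2.36  1.01  0.23 -0.34] w 0.01
z [ 0.316 -0.388 -0.866] x [ 0.773  0.634 -0.002]
(-0.03, 0.076)
[-0.01, 0.37, 0.97, -0.0, 0.0, 0.001]
[-0.01, 0.37, 0.97, -0.0, 0.0, 0.001]
[-0.0, 0.37, 0.97, -0.0, 0.0, 0.001]
(-0.018, 0.102)
[0.0, 1.17, -0.83, 0.0, 0.0, 0.0]
[0.0, 1.17, -0.83, 0.0, 0.0, 0.0]
```

View pics/side2.png

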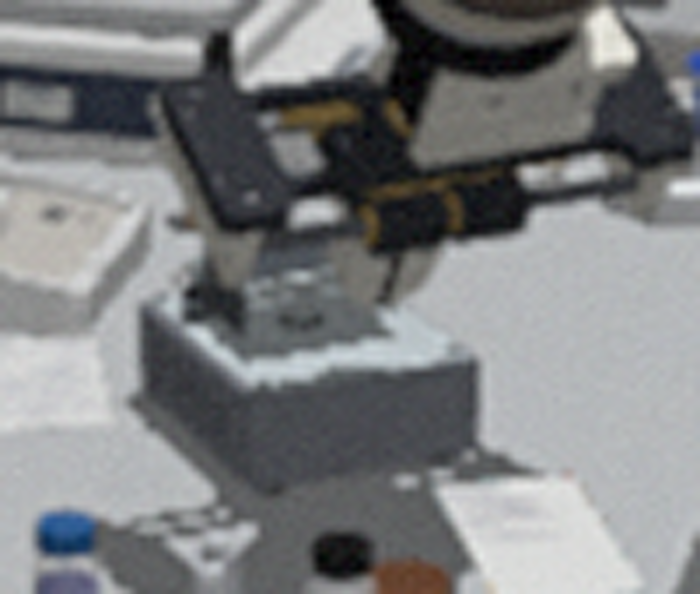

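```bash
python3 - <<'E'
from plan import *
s=None
for c in [(-.052,.095),(-.030,.077)]:
    P,R=tcp_from_corner(*c,tilt=70,y=.0005)
    r=rows(P,R,.015,.1,start=s); print(c);show(r); s=(P,R)
E
```

```text
(-0.052, 0.095)
[-0.01, 0.28, 0.01, 0.087, 0.0, 0.002]
[-0.01, 0.28, -0.01, 0.087, 0.0, 0.002]
(-0.03, 0.077)
[0.0, 0.73, 1.22, 0.0, 0.0, 0.0]
[0.0, 0.73, 1.22, 0.0, 0.0, 0.0]
```

Request:
{"fn": "apply_moves", "kwargs": {
  "commands": [
    [0,0.3,0,0.087,0,0],
    [0,0.3,0,0.087,0,0],
    [0,0,0,0,0,0]
  ]
}}

```text
clock: 3.35
position: [0.5001, -0.1488, 0.1121]
ee_rot: [2.586, 0.911, 0.189]
force: [-0.0, 0.0, 0.1]
width: 0.007
```

```bash
python3 - <<'E'
from plan import *
st()
s=None
for c in [(-.040,.077),(-.029,.077)]:
    P,R=tcp_from_corner(*c,tilt=70,y=.0005)
    r=rows(P,R,.015,.1,start=s); print(c);show(r); s=(P,R)
E
```

```text
t 3.35 P [ 0.5001 -0.1488  0.1121] corner mm [-47.   -2.1  95.8] F [-0.02  0.03  0.08] j [-0.27  0.35  0.3   2.27  0.7   0.35  0.03] w 0.01
z [ 0.252 -0.317 -0.915] x [ 0.78   0.626 -0.002]
(-0.04, 0.077)
[0.13, 0.02, 0.97, 0.034, 0.002, -0.003]
[0.13, 0.05, 0.97, 0.034, 0.002, -0.003]
(-0.029, 0.077)
[0.0, 1.03, 0.38, 0.0, 0.0, 0.0]
```

Request:
{"fn": "apply_moves", "kwargs": {
  "commands": [
    [0,0,0.9,0,0,0],
    [0,0,0.9,0,0,0],
    [0,0,0,0,0,0]
  ]
}}

```text
clock: 3.65
position: [0.5031, -0.1518, 0.0918]
ee_rot: [2.581, 0.921, 0.182]
force: [-0.6, 0.1, -0.3]
width: 0.006
```

```bash
python3 - <<'E'
from plan import *
st()
s=None
for c in [(-.029,.077),(-.020,.102)]:
    P,R=tcp_from_corner(*c,tilt=70,y=.0005)
    r=rows(P,R,.007,.1,start=s); print(c);show(r); s=(P,R)
E
```

```text
t 3.65 P [ 0.5031 -0.1518  0.0918] corner mm [-42.9  -1.7  75.6] F [-0.57  0.1  -0.28] j [-0.29  0.4   0.33  2.28  0.74  0.29 -0.01] w 0.01
z [ 0.249 -0.319 -0.915] x [ 0.775  0.632 -0.009]
(-0.029, 0.077)
[0.07, 0.49, 0.12, 0.022, 0.003, 0.001]
[0.07, 0.49, 0.11, 0.022, 0.003, 0.001]
[0.07, 0.5, 0.1, 0.022, 0.003, 0.001]
(-0.02, 0.102)
[-0.0, 0.43, -0.51, 0.0, 0.0, 0.0]
[-0.0, 0.43, -0.51, 0.0, 0.0, 0.0]
[-0.0, 0.43, -0.51, 0.0, 0.0, 0.0]
[-0.0, 0.43, -0.51, 0.0, 0.0, 0.0]
```

Request:
{"fn": "apply_moves", "kwargs": {
  "commands": [
    [0.05,0.5,0.1,0.02,0,0],
    [0.05,0.5,0.1,0.02,0,0],
    [0.05,0.5,0.1,0.02,0,0],
    [0,0,0,0,0,0]
  ]
}}

```text
clock: 4.05
position: [0.5147, -0.1631, 0.096]
ee_rot: [2.637, 0.938, 0.159]
force: [0.4, 0.6, 0.2]
width: 0.002
```

```bash
python3 - <<'E'
from plan import *
st()
for c in [(-.018,.104)]:
    P,R=tcp_from_corner(*c,tilt=70,y=.0005)
    r=rows(P,R,.007,.1); print(c);show(r)
E
```

```text
t 4.05 P [ 0.5147 -0.1631  0.096 ] corner mm [-27.7   0.1  78.7] F [0.37 0.56 0.16] j [-0.1   0.4   0.17  2.2   0.59  0.37  0.2 ] w 0.0
z [ 0.215 -0.275 -0.937] x [ 0.776  0.63  -0.007]
(-0.018, 0.104)
[0.0, 0.45, -0.51, 0.002, 0.002, 0.0]
[0.0, 0.45, -0.51, 0.002, 0.002, 0.0]
[0.0, 0.45, -0.51, 0.002, 0.002, 0.0]
[0.0, 0.45, -0.51, 0.002, 0.002, 0.0]
```

Request:
{"fn": "apply_moves", "kwargs": {
  "commands": [
    [0,0.45,0.1,0,0,0],
    [0,0.4,-0.5,0,0,0],
    [0,0.4,-0.5,0,0,0],
    [0,0.4,-0.5,0,0,0],
    [0,0.3,-0.6,0,0,0]
  ]
}}

```text
clock: 4.55
position: [0.5216, -0.1721, 0.1224]
ee_rot: [2.638, 0.937, 0.16]
force: [-0.3, 0.9, 0.2]
width: 0.007
```

```bash
python3 - <<'E'
from plan import *
st()
for n,(x0,x1,y0,y1),k in(("top",(310,400,160,250),6),("side",(290,390,140,230),6)):
    im,d=vision.get_image(n)
    cv2.imwrite(f"pics/{n}3.png",cv2.resize(im[y0:y1,x0:x1,::-1],None,fx=k,fy=k,interpolation=cv2.INTER_CUBIC))
st()
E
```

```text
t 4.55 P [ 0.5216 -0.1721  0.1224] corner mm [-16.4  -0.2 105.1] F [-0.27  0.94  0.2 ] j [-0.05  0.36  0.12  2.16  0.54  0.44  0.28] w 0.01
z [ 0.215 -0.275 -0.937] x [ 0.777  0.63  -0.006]
t 4.65 P [ 0.5222 -0.1722  0.1229] corner mm [-15.9   0.2 105.7] F [0.75 0.69 0.86] j [-0.05  0.36  0.12  2.16  0.54  0.44  0.28] w 0.01
z [ 0.217 -0.275 -0.937] x [ 0.777  0.63  -0.005]
```

View pics/side3.png

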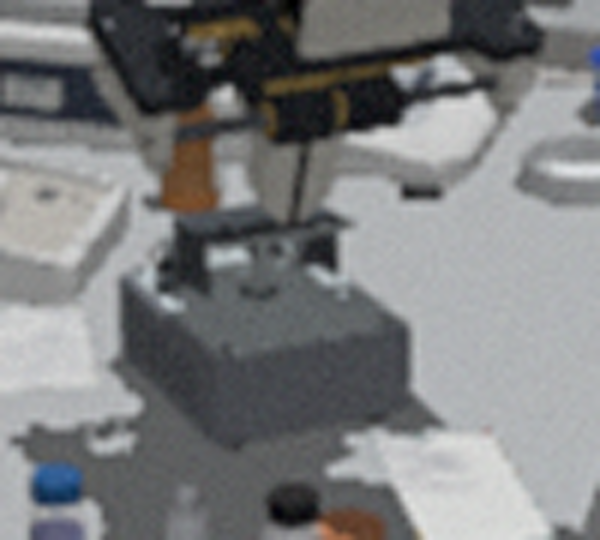

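View pics/top3.png

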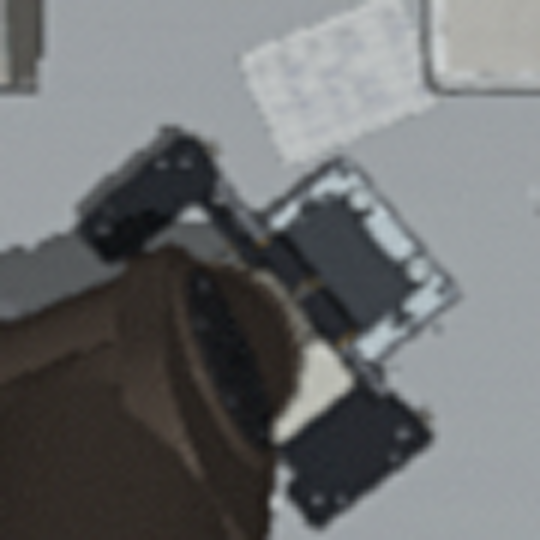

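```bash
cat > guard.py <<'E'
from plan import *
def guard(n="top"):
    im,d=vision.get_image(n); c=cal[n]; v,u=np.nonzero(d>0)
    xy=cv2.undistortPoints(np.c_[u,v].astype(float)[:,None],c["K"],c["D"])[:,0]
    W=(np.c_[xy,np.ones(len(xy))]*d[v,u][:,None]-c["t"])@c["R"]
    b=(W-[q[0],q[1],0])@np.array([[np.cos(q[2]),-np.sin(q[2]),0],[np.sin(q[2]),np.cos(q[2]),0],[0,0,1]])
    for x0 in range(-20,30,6):
        s=b[(b[:,0]>x0/1e3)&(b[:,0]<(x0+6)/1e3)&(abs(b[:,1])<.027)&(b[:,2]<.135)]
        print(x0,len(s),np.percentile(s[:,2],[10,50,90]).round(4) if len(s) else "")
    return im,d,b
if __name__=="__main__": guard(); st()
E
python3 guard.py
```

```text
-20 0 
-14 0 
-8 2 [0.0845 0.0857 0.0869]
-2 25 [0.0808 0.0857 0.0895]
4 33 [0.0829 0.0855 0.0896]
10 29 [0.0827 0.086  0.0904]
16 32 [0.0831 0.085  0.0889]
22 8 [0.083  0.0838 0.085 ]
28 21 [0.0465 0.0492 0.053 ]
t 4.7 P [ 0.5219 -0.1722  0.1224] corner mm [-16.2  -0.  105.1] F [ 0.23 -0.68 -0.1 ] j [-0.05  0.36  0.12  2.16  0.54  0.44  0.28] w 0.01
z [ 0.216 -0.275 -0.937] x [ 0.777  0.63  -0.005]
```

```bash
python3 - <<'E'
from plan import *
s=None
for c,v in [((-.043,.1),.02),((-.043,.077),.02),((-.019,.079),.013),((-.012,.100),.01)]:
    P,R=tcp_from_corner(*c,tilt=70,y=.000)
    r=rows(P,R,v,.1,start=s); print(c);show(r); s=(P,R)
E
```

```text
(-0.043, 0.1)
[-0.01, -1.34, -0.23, 0.004, 0.003, -0.001]
[-0.01, -1.34, -0.23, 0.004, 0.003, -0.001]
(-0.043, 0.077)
[0.0, -0.39, 1.08, 0.0, 0.0, 0.0]
[0.0, -0.39, 1.08, 0.0, 0.0, 0.0]
(-0.019, 0.079)
[-0.0, 1.16, 0.32, 0.0, 0.0, 0.0]
[-0.0, 1.16, 0.32, 0.0, 0.0, 0.0]
(-0.012, 0.1)
[0.0, 0.46, -0.58, 0.0, 0.0, 0.0]
[0.0, 0.46, -0.58, 0.0, 0.0, 0.0]
[0.0, 0.46, -0.58, 0.0, 0.0, 0.0]
```

Request:
{"fn": "apply_moves", "kwargs": {
  "commands": [
    [0,-1.35,-0.25,0,0,0],
    [0,-1.35,-0.25,0,0,0],
    [0,-0.4,1.1,0,0,0],
    [0,-0.4,1.1,0,0,0],
    [0,0,0,0,0,0]
  ]
}}

```text
clock: 5.2
position: [0.5035, -0.151, 0.0923]
ee_rot: [2.638, 0.939, 0.157]
force: [-1.4, 0.2, -0.7]
width: 0.002
```

```bash
python3 - <<'E'
from plan import *
st()
s=None
for c,v in [((-.019,.079),.013),((-.012,.100),.01)]:
    P,R=tcp_from_corner(*c,tilt=70,y=.000)
    r=rows(P,R,v,.1,start=s); print(c);show(r); s=(P,R)
E
```

```text
t 5.2 P [ 0.5035 -0.151   0.0923] corner mm [-44.3  -0.9  75. ] F [-1.38  0.24 -0.66] j [-0.14  0.39  0.18  2.23  0.62  0.36  0.14] w 0.0
z [ 0.213 -0.275 -0.938] x [ 0.776  0.63  -0.008]
(-0.019, 0.079)
[0.04, 1.26, 0.25, 0.003, 0.004, 0.0]
[0.04, 1.26, 0.24, 0.003, 0.004, 0.0]
(-0.012, 0.1)
[0.0, 0.46, -0.58, 0.0, 0.0, 0.0]
[0.0, 0.46, -0.58, 0.0, 0.0, 0.0]
[0.0, 0.46, -0.58, 0.0, 0.0, 0.0]
```

Request:
{"fn": "apply_moves", "kwargs": {
  "commands": [
    [0,0.8,0.2,0,0,0],
    [0,0.85,0.15,0,0,0],
    [0,0.85,0.15,0,0,0],
    [0,0,0,0,0,0]
  ]
}}

```text
clock: 5.6
position: [0.5215, -0.1724, 0.0985]
ee_rot: [2.638, 0.934, 0.162]
force: [-0.3, -0.5, -0.5]
width: 0.01
```

```bash
python3 guard.py; python3 - <<'E'
from plan import *
P,R=tcp_from_corner(-.012,.1,tilt=70,y=.000)
show(rows(P,R,.006,.1))
E
```

```text
-20 0 
-14 3 [0.0941 0.0957 0.0966]
-8 22 [0.0922 0.0969 0.0997]
-2 32 [0.0915 0.0937 0.0966]
4 34 [0.0887 0.0919 0.0957]
10 28 [0.0872 0.0908 0.0933]
16 30 [0.0853 0.088  0.0914]
22 29 [0.0851 0.0879 0.0902]
28 22 [0.0821 0.0847 0.0881]
t 5.65 P [ 0.5209 -0.1719  0.0981] corner mm [-17.1  -0.6  80.8] F [-0.03  0.71  0.53] j [-0.07  0.4   0.15  2.18  0.59  0.38  0.22] w 0.01
z [ 0.216 -0.275 -0.937] x [ 0.778  0.629 -0.005]
[0.01, 0.29, -0.41, 0.002, 0.002, -0.001]
[0.01, 0.29, -0.41, 0.002, 0.002, -0.001]
[0.01, 0.29, -0.41, 0.002, 0.002, -0.001]
[0.01, 0.29, -0.41, 0.002, 0.002, -0.001]
```

Request:
{"fn": "apply_moves", "kwargs": {
  "commands": [
    [0,0.3,-0.4,0,0,0],
    [0,0.3,-0.4,0,0,0],
    [0,0.3,-0.4,0,0,0],
    [0,0.3,-0.4,0,0,0],
    [0,0,0,0,0,0]
  ]
}}

```text
clock: 6.15
position: [0.5245, -0.1752, 0.1176]
ee_rot: [2.637, 0.937, 0.162]
force: [0.8, 0.3, -1.1]
width: 0.007
```

```bash
python3 guard.py
```

```text
-20 0 
-14 0 
-8 3 [0.1028 0.1034 0.105 ]
-2 20 [0.0969 0.1015 0.106 ]
4 29 [0.0951 0.0977 0.1011]
10 31 [0.0919 0.0948 0.0976]
16 28 [0.0895 0.0926 0.0963]
22 31 [0.0863 0.0892 0.0924]
28 30 [0.0829 0.086  0.0888]
t 6.2 P [ 0.5243 -0.1751  0.1173] corner mm [-12.4  -0.  100. ] F [ 0.28  0.13 -0.24] j [-0.03  0.37  0.12  2.15  0.55  0.43  0.27] w 0.01
z [ 0.216 -0.275 -0.937] x [ 0.777  0.63  -0.006]
```

```bash
python3 - <<'E'
from plan import *
s=None
for c,v in [((-.014,.076),.0125),((.006,.076),.004)]:
    P,R=tcp_from_corner(*c,tilt=70,y=.000)
    r=rows(P,R,v,.1,start=s); print(c);show(r); s=(P,R)
E
```

```text
(-0.014, 0.076)
[0.0, -0.49, 1.09, 0.004, 0.003, -0.0]
[-0.0, -0.48, 1.09, 0.004, 0.003, -0.0]
(0.006, 0.076)
[-0.0, 0.31, 0.11, 0.0, 0.0, 0.0]
[-0.0, 0.31, 0.11, 0.0, 0.0, 0.0]
[-0.0, 0.31, 0.11, 0.0, 0.0, 0.0]
[-0.0, 0.31, 0.11, 0.0, 0.0, 0.0]
[-0.0, 0.31, 0.11, 0.0, 0.0, 0.0]
[-0.0, 0.31, 0.11, 0.0, 0.0, 0.0]
```

Request:
{"fn": "apply_moves", "kwargs": {
  "commands": [
    [0,0,0,0,0,0],
    [0,-0.5,1.1,0,0,0],
    [0,-0.5,1.1,0,0,0],
    [0,0,0,0,0,0]
  ]
}}

```text
clock: 6.6
position: [0.5217, -0.1735, 0.0912]
ee_rot: [2.639, 0.939, 0.156]
force: [-0.3, 0.5, -0.5]
width: 0.006
```

```bash
python3 guard.py
```

```text
-20 0 
-14 1 [0.092 0.092 0.092]
-8 25 [0.0919 0.095  0.0988]
-2 32 [0.0901 0.0927 0.0958]
4 29 [0.0884 0.0913 0.0961]
10 31 [0.0873 0.0897 0.0936]
16 29 [0.085  0.0885 0.0937]
22 33 [0.0834 0.0854 0.0887]
28 16 [0.0803 0.0841 0.0866]
t 6.65 P [ 0.5221 -0.1737  0.0919] corner mm [-14.9  -0.9  74.6] F [-0.03  1.   -0.55] j [-0.06  0.42  0.15  2.18  0.59  0.37  0.22] w 0.0
z [ 0.213 -0.275 -0.938] x [ 0.776  0.63  -0.008]
```

Request:
{"fn": "apply_moves", "kwargs": {
  "commands": [
    [0,0.35,0.1,0,0,0],
    [0,0.3,0.1,0,0,0],
    [0.05,0.3,0.1,0,0,0],
    [0,0.3,0.1,0,0,0],
    [0,0,0,0,0,0]
  ]
}}

```text
clock: 7.15
position: [0.532, -0.1842, 0.0937]
ee_rot: [2.638, 0.936, 0.161]
force: [-0.6, 0.3, -0.0]
width: 0.008
```

```bash
python3 guard.py
```

```text
-20 0 
-14 0 
-8 0 
-2 1 [0.1012 0.1012 0.1012]
4 12 [0.0959 0.0995 0.1028]
10 26 [0.0931 0.096  0.0991]
16 30 [0.0899 0.0933 0.0964]
22 29 [0.0857 0.0898 0.0929]
28 29 [0.0829 0.0871 0.0902]
t 7.2 P [ 0.5317 -0.184   0.0935] corner mm [-0.8  0.1 76.2] F [-0.86 -0.2   0.65] j [-0.03  0.43  0.14  2.15  0.58  0.37  0.25] w 0.01
z [ 0.215 -0.275 -0.937] x [ 0.777  0.63  -0.006]
```

Request:
{"fn": "apply_moves", "kwargs": {
  "commands": [
    [0,0.2,0.15,0,0,0],
    [0,0.2,0.1,0,0,0],
    [0,0.15,0.1,0,0,0],
    [0,0,0,0,0,0]
  ]
}}

```text
clock: 7.6
position: [0.5355, -0.189, 0.0918]
ee_rot: [2.638, 0.937, 0.16]
force: [-1.0, -0.0, -0.5]
width: 0.004
```

```bash
python3 -c "
from plan import *
st()"
```

```text
t 7.6 P [ 0.5355 -0.189   0.0918] corner mm [ 5.5 -0.1 74.5] F [-0.96 -0.02 -0.45] j [-0.02  0.44  0.13  2.14  0.57  0.37  0.26] w 0.0
z [ 0.215 -0.275 -0.937] x [ 0.777  0.63  -0.007]
```

Request:
{"fn": "apply_moves", "kwargs": {
  "commands": [
    [0,0.1,0.03,0,0,0],
    [0,0.1,0.03,0,0,0],
    [0,0,0,0,0,0]
  ]
}}

```text
clock: 7.9
position: [0.5366, -0.1902, 0.0918]
ee_rot: [2.638, 0.937, 0.159]
force: [-1.3, 1.2, -0.2]
width: 0.009
```

```bash
python3 guard.py
```

```text
-20 0 
-14 0 
-8 0 
-2 0 
4 1 [0.1009 0.1009 0.1009]
10 2 [0.1007 0.1024 0.104 ]
16 25 [0.0935 0.0974 0.1004]
22 30 [0.0893 0.0921 0.0959]
28 26 [0.085  0.0881 0.0904]
t 7.95 P [ 0.5365 -0.1902  0.0919] corner mm [ 7.  -0.1 74.6] F [-0.9   1.75  0.28] j [-0.01  0.44  0.13  2.14  0.57  0.37  0.27] w 0.0
z [ 0.215 -0.274 -0.937] x [ 0.776  0.63  -0.007]
```

Request:
{"fn": "apply_moves", "kwargs": {
  "commands": [
    [0,0.1,0.03,0,0,0],
    [0,0.1,0.03,0,0,0],
    [0,0,0,0,0,0]
  ]
}}

```text
clock: 8.25
position: [0.5371, -0.1909, 0.0916]
ee_rot: [2.639, 0.939, 0.158]
force: [-5.4, 5.8, 2.2]
width: 0.002
```

```bash
python3 -c "
from plan import *
st()"
```

```text
t 8.25 P [ 0.5371 -0.1909  0.0916] corner mm [ 7.9 -0.1 74.2] F [-5.36  5.82  2.19] j [-0.01  0.44  0.13  2.14  0.57  0.38  0.27] w 0.0
z [ 0.213 -0.274 -0.938] x [ 0.776  0.631 -0.007]
```

Request:
{"fn": "apply_moves", "kwargs": {
  "commands": [
    [0,-0.6,-0.15,0,0,0],
    [0,-1.2,-0.35,0,0,0],
    [0,-1.2,-0.4,0,0,0],
    [0,-1.2,-0.4,0,0,0],
    [0,-1.5,-0.5,0,0,0]
  ]
}}

```text
clock: 8.75
position: [0.5006, -0.1458, 0.0895]
ee_rot: [2.638, 0.936, 0.161]
force: [0.7, 0.0, -0.2]
width: 0.007
```

```bash
python3 guard.py; python3 - <<'E'
from plan import *
im,d=vision.get_image("side"); cv2.imwrite("pics/side4.png",cv2.resize(im[150:230,300:380,::-1],None,fx=7,fy=7,interpolation=cv2.INTER_CUBIC))
E
```

```text
-20 32 [0.0833 0.0865 0.0886]
-14 33 [0.0825 0.0857 0.0881]
-8 33 [0.083  0.086  0.0895]
-2 32 [0.0813 0.0862 0.0899]
4 33 [0.0817 0.0851 0.0887]
10 31 [0.0828 0.0852 0.0893]
16 34 [0.0839 0.0864 0.0901]
22 8 [0.0833 0.0858 0.088 ]
28 19 [0.0465 0.0492 0.0524]
t 8.8 P [ 0.4988 -0.1435  0.0888] corner mm [-53.    0.2  71.5] F [-2.33  2.14 -1.41] j [-0.17  0.39  0.2   2.25  0.63  0.34  0.11] w 0.01
z [ 0.215 -0.274 -0.938] x [ 0.776  0.631 -0.007]
```

View pics/side4.png

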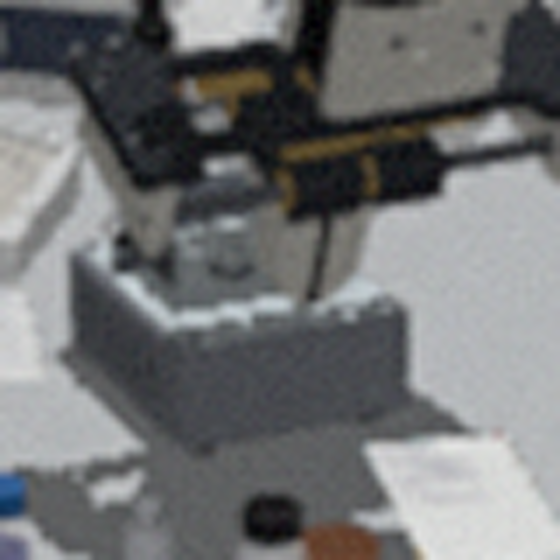

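Request:
{"fn": "apply_moves", "kwargs": {
  "commands": [
    [0,-1,-1,0,0,0],
    [0,0,-3,0,0,0],
    [0,0,-3.5,0,0,0],
    [0,-1,-3.5,0,0,0],
    [0,-2,-2,0,0,0]
  ]
}}

```text
clock: 9.35
position: [0.4496, -0.0807, 0.2002]
ee_rot: [2.638, 0.933, 0.166]
force: [0.9, 0.7, -0.1]
width: 0.003
```

Request:
{"fn": "apply_moves", "kwargs": {
  "commands": [
    [0,-3,-2,0,0,0],
    [0,0,0,0,0,0]
  ]
}}

```text
clock: 9.55
position: [0.4255, -0.051, 0.2068]
ee_rot: [2.637, 0.941, 0.164]
force: [1.1, 0.2, 0.1]
width: 0.004
```

```bash
python3 - <<'E'
from plan import *
st()
im,d=vision.get_image("side"); im0=np.load("side0.npz")["im"]
f=lambda a:cv2.resize(a[170:225,308:363,::-1],None,fx=7,fy=7,interpolation=cv2.INTER_CUBIC)
cv2.imwrite("pics/side5.png",np.hstack([f(im0),f(im)]))
t,d=vision.get_image("top"); t0=np.load("top0.npz")["im"]
f=lambda a:cv2.resize(a[170:250,220:400,::-1],None,fx=3.3,fy=3.3,interpolation=cv2.INTER_CUBIC)
cv2.imwrite("pics/top5.png",np.vstack([f(t0),f(t)]))
st()
E
```

```text
t 9.55 P [ 0.4255 -0.051   0.2068] corner mm [-171.     2.1  189.5] F [1.14 0.16 0.08] j [-0.31  0.07  0.04  2.27  0.5   0.73  0.05] w 0.0
z [ 0.218 -0.273 -0.937] x [ 0.775  0.632 -0.004]
t 9.65 P [ 0.4269 -0.0531  0.2061] corner mm [-168.5    1.7  188.8] F [ 0.33  0.34 -0.09] j [-0.31  0.07  0.04  2.26  0.5   0.73  0.05] w 0.0
z [ 0.217 -0.274 -0.937] x [ 0.776  0.631 -0.005]
```

View pics/side5.png

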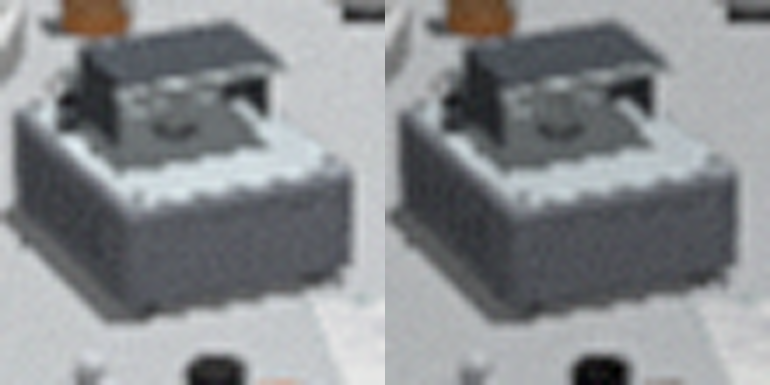

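View pics/top5.png

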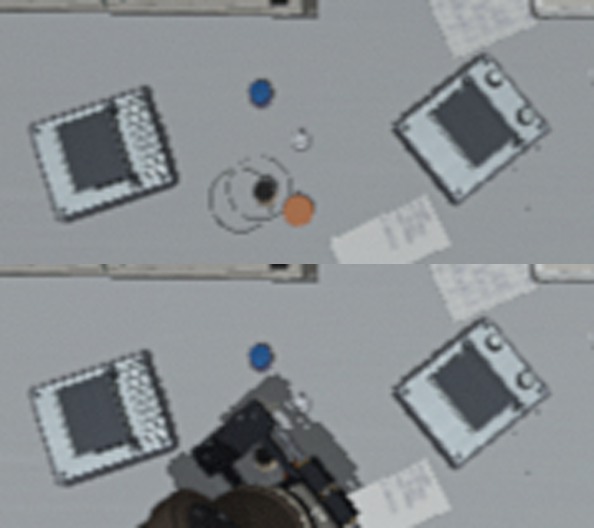

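```bash
python3 - <<'E'
from plan import *
im,d=vision.get_image("side"); im0=np.load("side0.npz")["im"]
k=14
pts=b2w(q,[[-.003,0,.074],[.011,0,.074],[.004,0,.052]])
def f(a):
    c=cv2.resize(a[176:196,320:348,::-1],None,fx=k,fy=k,interpolation=cv2.INTER_CUBIC)
    c=cv2.convertScaleAbs(c,alpha=1.6)
    for i,u in enumerate(proj("side",pts)): cv2.circle(c,tuple(int(v) for v in (u-[320,176]+.5)*k),4,[(0,0,255),(0,255,0),(255,0,0)][i],1)
    return c
cv2.imwrite("pics/side6.png",np.hstack([f(im0),f(im)]))
E
```

```text
(no output)
```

View pics/side6.png

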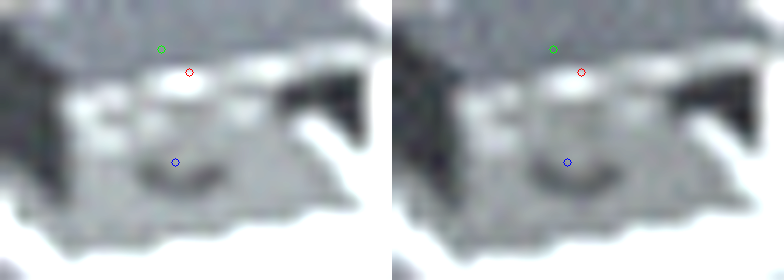

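```bash
python3 - <<'E'
from plan import *
guard=__import__("guard").guard; guard(); st(); print(order.sign_off())
E
```

```text
-20 34 [0.0827 0.0869 0.0888]
-14 30 [0.0827 0.0859 0.0899]
-8 34 [0.0808 0.0848 0.0873]
-2 33 [0.0841 0.0858 0.0898]
4 33 [0.0829 0.0863 0.0896]
10 30 [0.0818 0.0856 0.0906]
16 33 [0.0814 0.0851 0.0884]
22 8 [0.0834 0.0854 0.0872]
28 18 [0.0461 0.049  0.0535]
t 9.75 P [ 0.427  -0.0541  0.2055] corner mm [-167.7    1.1  188.2] F [-0.44  0.75  0.33] j [-0.31  0.07  0.04  2.26  0.5   0.73  0.05] w 0.01
z [ 0.215 -0.275 -0.937] x [ 0.777  0.629 -0.006]
the job is handed in; nothing more can be done
None
```

I switched on the supply with the terminal posts and handed the job in at about 9.8 s. The closed fingertips lifted the guard to about 0.45 rad. They then pushed the toggle to the rear against its stop and backed out, letting the guard drop shut.

- **First try failed:** the first lift slipped off the guard edge and the guard stayed shut. I spotted this in the depth readings and repeated the lift further under the edge.
- **Force:** the highest reading was about 8 N, when the toggle reached its stop, where I would expect "on" to be.
- **Guard:** the last depth readings show the plate flat at 86 mm, so it is shut.
- **Box and twin:** neither looks moved in the top view before and after.
- **Toggle:** the before-and-after side view fits the lever having moved to the rear. That picture is coarse, so the stop force is the stronger evidence.
- **Bystanders:** the arm hid the black-capped vial and the stopper, and mostly the weight, in the last top view. The dropper bottle was outside that crop. The fingers stayed well above the vials, stopper and weight throughout.

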